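# Set up a plaque and hold the lettering pen ready

## Robot

A 7-joint arm with a two-finger parallel gripper is mounted at the origin on the work surface. World frame = base frame: x ahead of the robot, y to its left, z up, the work surface at z = 0. Lengths are in m, angles in rad, forces in N, time in s.
With the tool pointing down it reaches from about 0.4 to 0.875 m from the base axis. Payload 4.4 kg.
Tool frame: the origin (TCP) lies midway between the tips of the shut fingers; the grasp point (between the pads) lies behind it (env.pinch_z is the z of the grasp point in the tool frame, in m); z points along the fingers, y is the line along which they close (so a half turn about z gives the same grasp; the last joint's range is limited). The gripper opens to 85 mm and grips with 20 to 120 N. Pads are 22 mm wide; open, the fingers measure 114 mm over their backs; the gripper's body (76 mm by 85 mm) begins 54 mm behind the grasp point. The pads swing forward as they close: fully open they stand 13 mm farther back than shut.
Start: joints at [-1.327, 0.628, 0.038, 1.517, -0.027, 0.996, -0.02], TCP at [0.198, 0.619, 0.231] pointing down, gripper open.
Joint ranges: [-3.06, 3.06], [-0.37, 2.12], [-1.25, 1.32], [0.18, 2.47], [-1.1, 4.24], [0.23, 1.98], [-2.94, 2.94]. Speed limits (rad/s): [2.57, 2.57, 3.14, 3.14, 3.14, 3.14, 3.14].

## Interface

Orientations are given as a 3x3 rotation matrix whose columns are the frame's x, y, z axes.
In Python, from workcell import env gives the robot as it stands. Calls block until the motion is done:
- env.move_ptp(position, orientation): joint-space move of the TCP to a pose.
- env.line_to(position, rot=None, velocity=0.15): straight line of the TCP; rot=None keeps the orientation; velocity is the mean speed in m/s.
- env.set_joints(angles): joint-space move.
- env.ungrasp() and env.close(): open the fingers fully, or close them until they stop; the grip force is fixed at half the most.
- env.wait(seconds).
- env.ik(position, orientation): joint angles nearest the present ones, or None.
- env.camera(name): name is "side" or "top"; returns a dict with "img" (400x640x3 uint8, red, green, blue), "intrinsics" (3x3 intrinsics, pixels), "R" (3x3) and "t" (3): a world point X has camera coordinates R X + t. Camera axes: x right, y down, z forward; pixel columns grow to the right and rows downward; lengths in m; the calibration is good to about 2 mm. A picture is of the moment at which its call begins. There is no depth.
A pose or a line that the arm cannot do raises env.IKError and nothing moves.
- env.hand_in(): hands the job in; it is judged then, once.
Trained networks look in a picture, given as the dict that the camera call returned (one of the last four; its "shot" number tells which), for a name from the list of things; names that differ only in an ending like _2 or _b are one class to them, and where a whole thing is asked for, a point or a joint stands for the part that bears it (a point fixed in the world has none). Each returns a list of dicts, best first, with "p" (0 to 1); they miss things now and then, are a little off and sometimes report something else, mostly with a low value. They report only what shows in the picture. A call takes as long as a camera call. They do not tell look-alikes from the thing itself.
- env.search_frame(picture, thing): "point" ([x, y, z] in m, in world coordinates, good to about 4 mm: the middle of the surface that is visible of it).
Readings, each from a call of its own:
- env.read_time(): time.
- env.read_joints(): joint angles.
- env.read_dq(): joint speeds.
- env.read_effort(): joint torques, N m.
- env.read_position(): TCP position.
- env.read_ee_rot(): TCP orientation.
- env.read_force(): force on the tool from outside, world axes, zero at the start.
- env.read_torque(): the same for the moment, N m.
- env.read_opening(): finger opening in m.
- env.read_grip_force(): force on a finger pad.
Only numpy, scipy, OpenCV 4.12 (cv2) and the standard library are available. Lean on these libraries where they do the work, as an engineer would, in place of code of your own. Each camera call takes 0.05 s, during which the arm holds its last target. There are 200 camera calls.

## Task

Get ready to letter the wooden plaque: push it snugly into the corner of its jig, so that its edges lie flush against the far stop and the left stop, and then draw the pen out of its slanted holder, turn it upright with the nib down, and hold it there with the nib about 3 cm above the middle of the plaque. Do not let the pen touch the plaque or the jig, and leave the other things on the table where they are. The program finishes while the gripper is still holding the pen up, steady; the plaque must still lie home in its corner.

Things in the scene. Friction and masses are not known exactly. Their poses are not given: they have to be found in the camera images.
- jig: Writing jig, fixed, left or right of the robot's centre line, turned up to 0.15 rad: a grey laminate board 200 x 200 mm, 12 mm thick, with two aluminium stop bars on top, 15 mm wide, 9 mm high. Origin: centre of the board's underside. Own x points to the far stop (inner face at x = +70 mm), own y to the left stop (inner face at y = +85 mm). The near (-x) and right (-y) sides are open.
- jig_corner (a point): The inner corner where the faces of the two stops meet, at the height of the board's top (12 mm above the table); in the jig's own frame at x +70, y +85 mm. From it the far stop runs 155 mm to the right (-y) and the left stop 155 mm towards the robot (-x). Axes as the jig's.
- plaque: Wooden plaque blank, a loose flat rectangle 120 mm (own x) x 90 mm (own y) x 10 mm thick, about 70 g, lying on the jig board some 10 to 40 mm short of each stop, askew by up to 0.2 rad to the jig. Its top is 22 mm above the table. Origin: centre of its underside. It slides easily when pushed at the middle of an edge by the closed fingertips.
- plaque_corner (a point): The plaque's corner that belongs in the jig's inner corner (own +x, +y), on its underside. Axes as the plaque's.
- plaque_top (a point): The middle of the plaque's top face. Axes as the plaque's.
- holder: Pen holder, fixed, on the side the jig does not occupy, turned up to 0.4 rad: a dark wooden base 100 x 75 x 14 mm with a round steel tube, 27 mm outside diameter, leaning 30 degrees from vertical towards own -x (roughly towards the robot). The bore is 18 mm wide, 50 mm deep. Origin: centre of the base's underside.
- holder_mouth (a point): The centre of the mouth of the holder's tube, 67 mm above the table. Axes as the holder's.
- pen: Lettering pen, loose, about 40 g: a round barrel 16 mm in diameter, 140 mm long, the lower 50 mm black with a tapered nib (last 22 mm), the rest aluminium. It stands nib down in the holder's tube, 90 mm showing, leaning about 30 degrees; drawn 50 mm along its length it is free. Origin: the nib's point. Own z runs along the pen from nib to blunt top end.
- pen_nib (a point): The point of the pen's nib. Axes as the pen's.
- pen_grip (a point): A good place to grip the pen, on its axis 98 mm from the nib's point (42 mm below the top end), outside the tube. Axes as the pen's.
- seal: Bystander: a wooden seal standing upright, 24 x 24 mm, 63 mm tall, between the jig and the holder at the far side. Origin: centre of its underside.
- eraser: Bystander: a white eraser 48 x 22 x 14 mm lying between the jig and the holder on the robot's side. Origin: centre of its underside.
- ink_jar: Bystander: a closed glass jar with a black cap, 60 mm in diameter, 65 mm tall, at the left. Origin: centre of its underside.
- dish: Bystander: a white ceramic plate 110 mm in diameter, 22 mm tall, at the right. Origin: centre of its underside.
- tape_roll: Bystander: a brown roll of paper tape lying flat, 60 mm in diameter, 24 mm tall, at the left near the robot. Origin: centre of its underside.
There are look-alikes about, which are no part of the job. Of the things shaped like the plaque, the wooden one is meant.

How it is judged:
On the way, in this order (a step that is already met when the one before it is completed fails the run):
1. the plaque lies flush in the corner of the two stops (horizontal distance between plaque_corner and jig_corner below 0.004 m and angle between the x axis of plaque and the x axis of jig, either way round below 0.035 rad and height (world z) of plaque between 0.008 and 0.016 m), for 0.2 s.
2. the pen is drawn out of its holder, clear of it and raised (height (world z) of pen_nib above 0.085 m and contact force between pen and holder below 0.05 N and contact force between the fingers and pen above 0.5 N), for 0.2 s.
3. the pen is upright, nib down, over the middle of the plaque (angle between pen's own z axis and vertical below 0.17 rad and horizontal distance between pen_nib and plaque_top below 0.02 m and height (world z) of pen_nib below 0.077 m), for 0.2 s.
At the end, for the whole second after the job is handed in: The plaque lies flat on the jig with its corner within 4 mm of the stops' corner and its edges within 0.035 rad of them; the pen is held by the fingers alone, still, upright nib down within 0.17 rad, its nib within 20 mm sideways of the middle of the plaque and 10 to 55 mm above the plaque's top (all of step 1 and all of step 3 and height (world z) of pen_nib above 0.032 m and contact force between the fingers and pen above 0.5 N and contact force between pen and holder below 0.05 N and contact force between pen and plaque below 0.05 N and contact force between pen and jig below 0.05 N and linear speed of pen below 0.03 m/s and linear speed of plaque below 0.02 m/s); the arm keeps its last pose, push and grip.
It fails at once if the pen touches the plaque or the jig (contact force between pen and plaque above 0.5 N or contact force between pen and jig above 0.5 N).
It fails at once if another thing on the table is moved by more than 30 mm (distance of any of seal, eraser, ink_jar, dish, tape_roll from where it was at the start of the episode above 0.03 m).
It also fails if it takes over 72 s, if anything falls off the work surface, if the arm or the gripper's body presses on something with over 40 N, if the wrist force passes 120 N, or if a joint passes its speed limit or range.

## Working session

There is one attempt and no reset: what is moved stays moved. The work goes in short steps, each a Python script; the robot and the scene stay as the last script left them, time stands still between calls to the robot, and variables do not carry over. Pictures are saved under pics/ and viewed, at most 10 in all, crops included, and the job is handed in when it is done.

```bash
mkdir -p pics; ls; python3 - <<'E'
from workcell import env
import cv2, numpy as np
for n in ("top","side"):
    p=env.camera(n); cv2.imwrite(f"pics/{n}0.png",p["img"][:,:,::-1])
    print(n,p["intrinsics"].tolist(),np.round(p["R"],4).tolist(),np.round(p["t"],4).tolist())
    for t in ("jig","plaque","plaque_top","plaque_corner","holder","holder_mouth","pen","pen_grip","seal","eraser","ink_jar","dish","tape_roll"):
        print(t,[(np.round(d["point"],3).tolist(),round(d["p"],2)) for d in env.search_frame(p,t)[:3]])
print(env.pinch_z,env.read_time())
E
```

```text
pics
top [[451.5541436647152, 0.0, 319.3134858087012], [0.0, 451.5541436647152, 200.07564138280182], [0.0, 0.0, 1.0]] [[0.0165, -0.9998, -0.0062], [-0.9945, -0.0158, -0.1031], [0.103, 0.0079, -0.9947]] [-0.0142, 0.5452, 1.1531]
jig [([0.619, 0.169, 0.011], 0.68)]
plaque [([0.367, 0.226, 0.011], 0.97), ([0.601, 0.19, 0.022], 0.63)]
plaque_top [([0.363, 0.222, 0.011], 0.75), ([0.604, 0.18, 0.026], 0.67), ([0.7, 0.0, 0.05], 0.16)]
plaque_corner [([0.605, 0.186, 0.02], 0.86), ([0.364, 0.225, 0.01], 0.71)]
holder [([0.6, -0.178, 0.013], 0.74)]
holder_mouth [([0.6, -0.18, 0.012], 0.86)]
pen []
pen_grip []
seal [([0.701, 0.0, 0.048], 0.47)]
eraser [([0.421, 0.002, 0.013], 0.47)]
ink_jar [([0.621, 0.41, 0.065], 0.85)]
dish [([0.579, -0.446, 0.008], 0.92)]
tape_roll [([0.445, 0.37, 0.023], 0.72)]
side [[464.86691391898006, 0.0, 319.5615651595403], [0.0, 464.86691391898006, 197.30781333084138], [0.0, 0.0, 1.0]] [[0.9419, -0.3352, -0.0186], [-0.1968, -0.5064, -0.8396], [0.272, 0.7945, -0.543]] [-0.5012, 0.1903, 1.1879]
jig [([0.607, 0.137, 0.011], 0.65)]
plaque [([0.6, 0.176, 0.021], 0.72), ([0.362, 0.223, 0.013], 0.6)]
plaque_top [([0.601, 0.177, 0.022], 0.92), ([0.363, 0.219, 0.007], 0.56)]
plaque_corner [([0.361, 0.224, 0.005], 0.75), ([0.601, 0.178, 0.019], 0.6)]
holder [([0.598, -0.201, 0.016], 0.82), ([0.701, -0.009, 0.032], 0.66)]
holder_mouth [([0.591, -0.204, 0.012], 0.77)]
pen [([0.572, -0.201, 0.107], 0.63)]
pen_grip [([0.572, -0.202, 0.105], 0.75), ([0.595, -0.201, 0.015], 0.42)]
seal [([0.7, -0.01, 0.031], 0.58), ([0.418, -0.004, 0.012], 0.18)]
eraser [([0.6, 0.178, 0.019], 0.71), ([0.418, -0.004, 0.015], 0.62)]
ink_jar [([0.625, 0.404, 0.039], 0.63), ([0.598, 0.178, 0.022], 0.55)]
dish [([0.582, -0.43, 0.012], 0.87)]
tape_roll [([0.441, 0.359, 0.022], 0.57)]
-0.0187 1.4
```

View pics/top0.png

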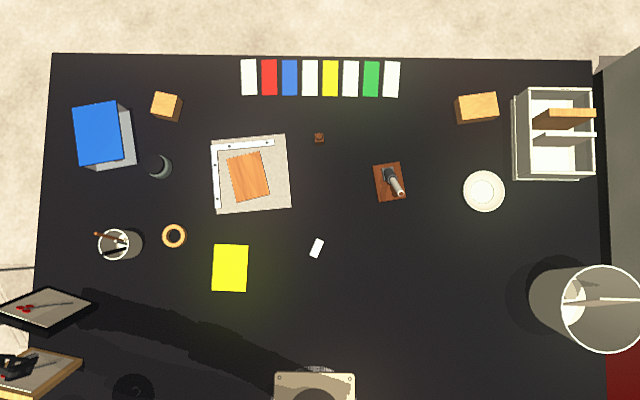

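View pics/side0.png

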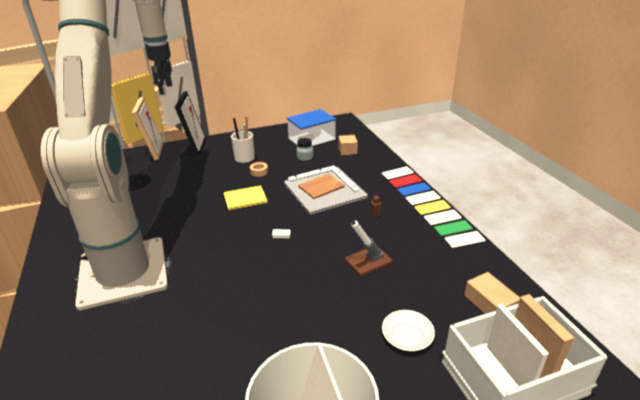

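The top view shows two flat plaque-shaped things. One is wooden-brown, on the grey jig at about (247,176). The other is the yellow sheet at about (230,268), lying on the table. The wooden one fits the description because it is wood, on the jig and 22 mm high. The holder and pen are at (390,182), with the pen top near (399,193). I'll confirm with an enlarged crop and fit the outlines.

```bash
cat > vis.py <<'E'
import numpy as np, cv2
from scipy.optimize import minimize
def proj(p,X):
    c=np.atleast_2d(X)@p["R"].T+p["t"]; q=c@p["intrinsics"].T; return q[:,:2]/q[:,2:]
def box(x0,x1,y0,y1,z0,z1): return np.array([[x,y,z] for x in(x0,x1) for y in(y0,y1) for z in(z0,z1)])
JIG=[box(-.1,.1,-.1,.1,0,.012),box(.07,.085,-.07,.1,.012,.021),box(-.085,.085,.085,.1,.012,.021)]
PLQ=[box(-.06,.06,-.045,.045,0,.010)]
BASE=[box(-.05,.05,-.0375,.0375,0,.014)]
def place(v,z,B): 
    c,s=np.cos(v[2]),np.sin(v[2]); return [b@np.array([[c,s,0],[-s,c,0],[0,0,1]])+[v[0],v[1],z] for b in B]
def render(p,Bs,S=4):
    m=np.zeros((400*S,640*S),np.uint8)
    for b in Bs:
        h=cv2.convexHull((((proj(p,b)+.5)*S-.5)*16).round().astype(np.int32))
        cv2.fillConvexPoly(m,h,1,cv2.LINE_8,4)
    return cv2.resize(m.astype(np.float32),(640,400),interpolation=cv2.INTER_AREA)
def hsv(p): return cv2.cvtColor(p["img"],cv2.COLOR_RGB2HSV).astype(int)
def comp(m,uv,fill=True):
    m=m.astype(np.uint8); n,l,st,ce=cv2.connectedComponentsWithStats(m)
    ks=[k for k in range(1,n) if st[k,4]>60]; k=min(ks,key=lambda k:np.hypot(*(ce[k]-uv)))
    m=(l==k).astype(np.uint8)
    if fill:
        cs,_=cv2.findContours(m,cv2.RETR_EXTERNAL,cv2.CHAIN_APPROX_NONE); cv2.drawContours(m,cs,-1,1,-1)
    return m.astype(np.float32)
def fit(pics,masks,B,z,v0):
    f=lambda v:sum(np.abs(render(p,place(v,z,B))-m).sum()/m.sum() for p,m in zip(pics,masks))
    s=np.array([[0,0,0],[.01,0,0],[0,.01,0],[0,0,.1]])
    r=minimize(f,v0,method="Nelder-Mead",options=dict(initial_simplex=np.array(v0)+s,xatol=1e-4,fatol=1e-4))
    return r.x,r.fun
E
python3 - <<'E'
from workcell import env
from vis import *
P=[env.camera("top"),env.camera("side")]
def run(ps,n=""):
  for name,B,z,v0,mk in (("jig",JIG,0,(.619,.155,-.05),lambda h:(h[...,2]>85)),
    ("plq",PLQ,.012,(.601,.18,.1),lambda h:(h[...,1]>105)&(h[...,0]<20)&(h[...,2]>90)),
    ("base",BASE,0,(.6,-.185,0),lambda h:(h[...,1]>90)&(h[...,0]<25)&(h[...,2]>35))):
    ms=[comp(mk(hsv(p)),proj(p,[v0[0],v0[1],z])[0]) for p in ps]
    print(n,name,*(np.round(x,4) for x in fit(ps,ms,B,z,v0)),[m.sum() for m in ms])
    if len(ps)>1:
      for o,m in zip(O,ms):
        cs,_=cv2.findContours(cv2.resize(m,None,fx=4,fy=4,interpolation=0).astype(np.uint8),0,2); cv2.drawContours(o,cs,-1,(0,255,0),1)
O=[cv2.resize(p["img"],None,fx=4,fy=4,interpolation=cv2.INTER_CUBIC) for p in P]
run(P[:1],"top"); run(P[1:],"side"); run(P,"both")
t,s=O
a=t[120*4:220*4,200*4:300*4]; b=s[160*4:215*4,280*4:370*4]; c=t[155*4:210*4,365*4:415*4]; d=s[215*4:277*4,335*4:400*4]
im=np.zeros((600,800,3),np.uint8)
for q,(x,y) in ((a,(0,0)),(b,(400,0)),(d,(400,240)),(c,(0,400))):
    q=q[:600-y,:800-x]; im[y:y+q.shape[0],x:x+q.shape[1]]=q
cv2.imwrite("pics/crop1.png",im[:,:,::-1])
E
```

```text
top jig [0.6171 0.1806 0.1101] 0.0144 [np.float32(5728.0)]
top plq [0.6074 0.1864 0.2691] 0.0373 [np.float32(1521.0)]
top base [ 0.6004 -0.1891  0.1841] 0.0351 [np.float32(1086.0)]
side jig [0.6146 0.1841 0.1168] 0.0346 [np.float32(2522.0)]
side plq [0.6055 0.1905 0.2615] 0.1501 [np.float32(589.0)]
side base [ 0.5989 -0.187   0.189 ] 0.3247 [np.float32(726.0)]
both jig [0.6162 0.1813 0.1126] 0.0657 [np.float32(5728.0), np.float32(2522.0)]
both plq [0.6071 0.1866 0.264 ] 0.2019 [np.float32(1521.0), np.float32(589.0)]
both base [ 0.6001 -0.1886  0.1796] 0.3863 [np.float32(1086.0), np.float32(726.0)]
```

View pics/crop1.png

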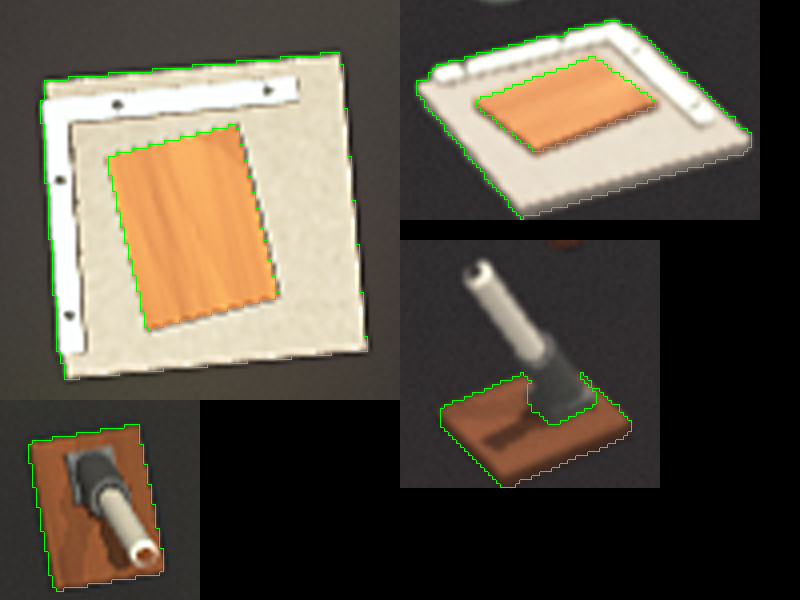

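The crop confirms it: the wooden plaque lies on the grey jig with white bars at the far and left sides, and the fits agree to about 3 mm. The pen's top end is at about (401,193) in the top view and (354,223) in the side view. It leaves the tube at about (392,178) and (369,243).

```bash
cat > rob.py <<'E'
import numpy as np
from workcell import env
J=np.array([.6168,.1812]); JY=.112
c,s=np.cos(JY),np.sin(JY); RJ=np.array([[c,-s],[s,c]])
def W(x,y,z): return np.r_[J+RJ@[x,y],z]
def down(yaw):  # tool down; tool x along yaw
    c,s=np.cos(yaw),np.sin(yaw); return np.array([[c,s,0],[s,-c,0],[0,0,-1.]])
def push(a,b,d,fmax=9,step=.0015,z=.0155):
    """from jig point a push along unit d up to b metres; stop when force along d passes fmax"""
    a=np.array(a,float); d=np.array(d,float); f0=env.read_force()[:2]@(RJ@d); k=0
    tr=[]
    while k<b:
        k+=step; env.line_to(W(*(a+k*d),z),velocity=.04)
        f=env.read_force()[:2]@(RJ@d)-f0; tr.append(round(float(f),1))
        if -f>fmax: break
    return a+k*d,tr
E
python3 - <<'E'
from rob import *; from vis import *
P=[env.camera("top"),env.camera("side")]
for uv in (((401.2,193),(353.7,223)),((392,178),(368.7,243))):
    M=[p["intrinsics"]@np.c_[p["R"],p["t"]] for p in P]
    X=cv2.triangulatePoints(*M,*[np.array(u,float).reshape(2,1) for u in uv])[:,0]; print(np.round(X[:3]/X[3],4))
print(np.round(env.read_ee_rot(),2).tolist())
for yaw in (JY,JY+np.pi,JY+np.pi/2,JY-np.pi/2):
    for pt in ((-.13,.015,.0155),(.0,-.1,.0155)): print(round(yaw,2),pt,np.round(env.ik(W(*pt),down(yaw)),2))
h=.1805; ax=np.array([-.5*np.cos(h),-.5*np.sin(h),.866])
for s_ in (1,-1):
    y=s_*np.array([-np.sin(h),np.cos(h),0]); R=np.c_[np.cross(y,-ax),y,-ax]
    print(s_,np.round(env.ik(np.array([.572,-.2,.105]),R),2))
E
```

```text
[ 0.5517 -0.1986  0.1449]
[ 0.599  -0.1891  0.0643]
[[-0.95, 0.3, -0.0], [0.3, 0.95, -0.0], [0.0, -0.0, -1.0]]
0.11 (-0.13, 0.015, 0.0155) [-0.68  0.84  0.42  2.04 -0.81  0.43 -1.09]
0.11 (0.0, -0.1, 0.0155) [-0.5   0.97  0.57  1.72 -0.77  0.69 -0.97]
3.25 (-0.13, 0.015, 0.0155) [-0.37  0.79 -0.06  2.03  0.14  0.32  1.13]
3.25 (0.0, -0.1, 0.0155) [-0.11  0.88 -0.11  1.7   0.15  0.56  1.37]
1.68 (-0.13, 0.015, 0.0155) [-0.52  0.8   0.17  2.03 -0.38  0.33  0.07]
1.68 (0.0, -0.1, 0.0155) [-0.31  0.9   0.23  1.71 -0.33  0.57  0.23]
-1.46 (-0.13, 0.015, 0.0155) [-0.17  0.82 -0.37  2.02  0.69  0.42  2.18]
-1.46 (0.0, -0.1, 0.0155) [ 0.11  0.93 -0.48  1.7   0.64  0.68  2.53]
1 [ 1.02  0.83 -0.86  2.15  1.9   0.3   0.4 ]
-1 [ 1.12  0.93 -1.05  2.15  1.79  0.46 -2.59]
```

```bash
python3 - <<'E'
from rob import *
from vis import *
R=down(JY+np.pi/2)
env.close()
env.move_ptp(W(-.125,.0,.12),R); env.line_to(W(-.125,-.003,.0155),velocity=.2)
print(env.read_position(),W(-.125,-.003,.0155),env.read_time())
e,tr=push((-.1,-.003),.06,(1,0)); print("x",e,tr,env.read_time())
env.line_to(W(e[0]-.02,e[1],.0155)); env.line_to(W(e[0]-.02,e[1],.06),velocity=.25)
env.line_to(W(.0,-.1,.06),velocity=.25)
env.line_to(W(.015,-.1,.0155),velocity=.2); env.line_to(W(.015,-.075,.0155),velocity=.1)
e,tr=push((.015,-.075),.07,(0,1)); print("y",e,tr,env.read_time())
env.line_to(W(e[0],e[1]-.02,.0155)); env.line_to(W(e[0],e[1]-.02,.06),velocity=.25)
env.line_to(W(-.12,.03,.06),velocity=.25)
p=env.camera("top"); h=hsv(p); m=comp((h[...,1]>105)&(h[...,0]<20)&(h[...,2]>90),proj(p,W(0,.03,.022))[0])
v,f=fit([p],[m],PLQ,.012,(.62,.21,.11)); print(v,f,RJ.T@(v[:2]-J),v[2]-JY,env.read_time())
cv2.imwrite("pics/top1.png",cv2.resize(p["img"][90:250,180:340,::-1],None,fx=3.5,fy=3.5))
E
```

```text
[0.49334456 0.16464768 0.0159405 ] [0.49291848 0.16424805 0.0155    ] 5.025
x [-0.064 -0.003] [-0.7, -2.0, -0.4, -0.2, 0.1, -1.0, -1.0, -0.9, -0.6, -0.4, -0.5, -0.1, -2.5, -4.7, -4.2, -3.2, -3.7, -3.5, -3.4, -4.3, -4.2, -5.0, -5.9, -9.2] 11.5917
y [ 0.015  -0.0195] [0.8, -0.2, 0.6, -0.3, 0.8, 0.6, 0.2, 0.6, 0.5, 0.5, 0.4, 1.0, 0.5, 1.2, -0.1, 0.6, 0.5, 0.7, 0.7, 0.6, -0.6, 1.4, 0.0, 0.3, -0.0, -0.1, 0.4, 1.0, 0.7, 0.2, 0.2, 0.6, -0.7, -2.7, -5.5, -8.4, -10.2] 22.9
[0.61548339 0.21062789 0.28643786] 0.1418112814426422 [0.00198068 0.02939066] 0.17443785771653803 24.3167
```

View pics/top1.png

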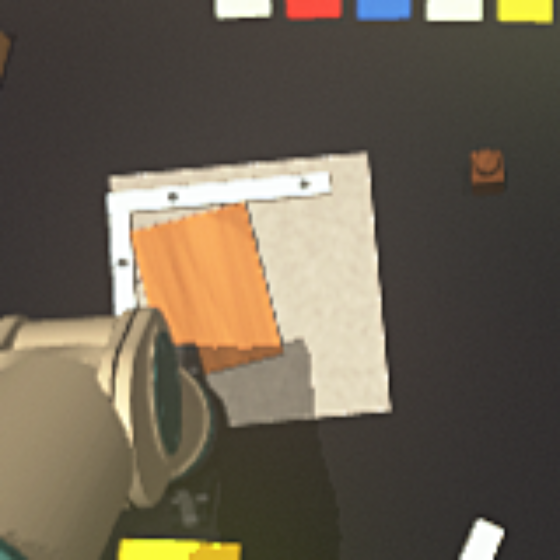

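The far-right corner touches the far stop and the far-left corner touches the left stop, but the plaque is still askew by about 0.16 rad. Friction stopped my push too early. I'll push the right edge near its robot end to turn the plaque, then press both ways harder.

```bash
cat >> rob.py <<'E'
from vis import *
def look(name,v0=(.62,.21,.11)):
    p=env.camera("top"); h=hsv(p); m=comp((h[...,1]>105)&(h[...,0]<20)&(h[...,2]>70),proj(p,W(.01,.04,.022))[0])
    v,f=fit([p],[m],PLQ,.012,v0); print("plaque in jig",np.round(RJ.T@(v[:2]-J),4),round(v[2]-JY,3),"cost",round(f,3),"t",env.read_time())
    cv2.imwrite(f"pics/{name}.png",cv2.resize(p["img"][90:250,180:340,::-1],None,fx=3.5,fy=3.5))
E
python3 - <<'E'
from rob import *
env.line_to(W(-.08,-.05,.05),velocity=.3); env.line_to(W(-.033,-.05,.0155),velocity=.2)
env.line_to(W(-.033,-.028,.0155),velocity=.1)
e,tr=push((-.033,-.028),.03,(0,1),fmax=16,step=.002); print("y",e,tr,env.read_time())
env.line_to(W(e[0],e[1]-.015,.0155)); env.line_to(W(-.06,-.03,.04),velocity=.25)
env.line_to(W(-.10,.03,.04),velocity=.3); env.line_to(W(-.09,.036,.0155),velocity=.2); env.line_to(W(-.075,.036,.0155),velocity=.1)
e,tr=push((-.075,.036),.025,(1,0),fmax=16,step=.002); print("x",e,tr,env.read_time())
env.line_to(W(e[0]-.015,e[1],.0155)); env.line_to(W(-.1,-.03,.05),velocity=.3);env.line_to(W(-.02,-.085,.05),velocity=.3)
look("top2")
E
```

```text
y [-0.033 -0.006] [-0.5, -0.5, 1.1, -0.7, -0.7, -3.5, -6.6, -9.3, -13.6, -15.9, -19.2] 28.325
x [-0.049  0.036] [1.2, 1.4, 0.8, 0.8, 1.3, -0.6, -1.8, -4.0, -4.9, -9.4, -12.4, -15.7, -18.8] 33.1
plaque in jig [0.079  0.0623] -0.891 cost 6.859 t 34.3
```

View pics/top2.png

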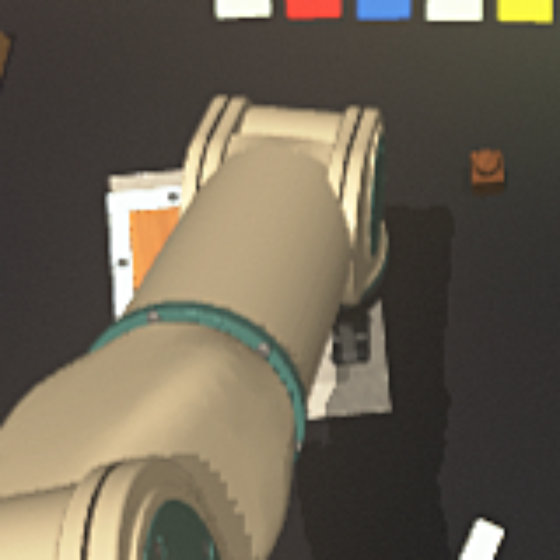

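The visible far-left corner looks flush, but the arm hides the rest. I'll move on to the pen approach, which clears the view, and check again from there.

```bash
cat >> rob.py <<'E'
H=.188; AX=np.array([-.5*np.cos(H),-.5*np.sin(H),.866]); GRIP=np.array([.5735,-.195,.107])
YY=np.array([-np.sin(H),np.cos(H),0])
def RP(sg,tilt=np.pi/6):
    a=np.array([-np.sin(tilt)*np.cos(H),-np.sin(tilt)*np.sin(H),np.cos(tilt)]); y=sg*YY; return np.c_[np.cross(y,-a),y,-a]
def tcp(pinch,R): return pinch-env.pinch_z*R[:,2]
E
python3 - <<'E'
from rob import *
for sg in (1,-1):
    R=RP(sg)
    for d in (.09,0,.07): print(sg,d,np.round(env.ik(tcp(GRIP+d*AX,R),R),2) if env.ik(tcp(GRIP+d*AX,R),R) is not None else None)
env.line_to(W(0,-.12,.2),velocity=.3)
done=0
for sg in (1,-1):
    try: env.move_ptp(tcp(GRIP+.09*AX,RP(sg)),RP(sg)); print("sg",sg); break
    except env.IKError as e: print(e)
env.ungrasp()
print(np.round(env.read_joints(),2),env.read_time()); look("top3")
E
```

```text
1 0.09 [ 1.19  0.75 -1.06  2.18  1.47  0.35  0.81]
1 0 [ 1.09  0.97 -1.05  2.14  1.83  0.49  0.52]
1 0.07 [ 1.17  0.8  -1.06  2.18  1.58  0.37  0.71]
-1 0.09 [ 1.19  0.75 -1.06  2.18  1.47  0.35 -2.33]
-1 0 [ 1.09  0.97 -1.05  2.14  1.83  0.49 -2.62]
-1 0.07 [ 1.17  0.8  -1.06  2.18  1.58  0.37 -2.43]
sg 1
[ 1.19  0.75 -1.06  2.18  1.47  0.35  0.81] 37.375
plaque in jig [0.0095 0.0387] -0.004 cost 0.043 t 37.425
```

View pics/top3.png

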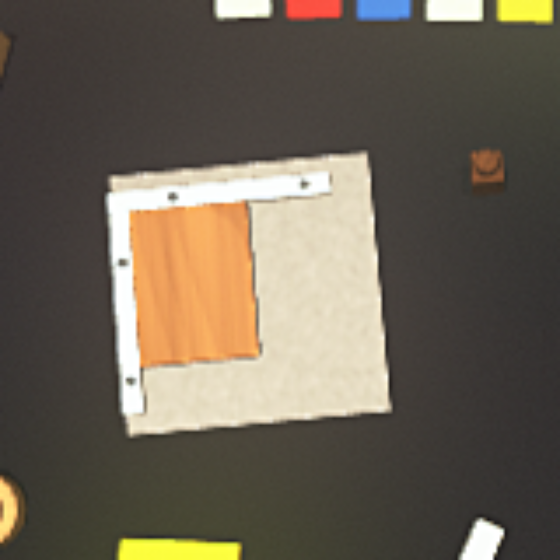

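The plaque fits at (9.5, 38.7) mm and −0.004 rad in the jig frame, against the ideal (10, 40) mm. In the crop its edges are flush with both white bars. Next is the pen.

```bash
python3 - <<'E'
from rob import *
R=RP(1)
p=env.camera("side"); cv2.imwrite("pics/pre.png",cv2.resize(p["img"][140:280,280:440,::-1],None,fx=4,fy=4))
env.line_to(tcp(GRIP,R),velocity=.12); f=np.round(env.read_force(),1)
p=env.camera("side"); cv2.imwrite("pics/at.png",cv2.resize(p["img"][140:280,280:440,::-1],None,fx=4,fy=4))
env.close(); print(f,np.round(env.read_force(),1),env.read_opening(),env.read_grip_force(),env.read_time())
E
```

```text
[ 0.1 -0.6 -0.4] [-1.1  0.8  2.8] 0.014437203144846655 58.309589736163616 39.075
```

View pics/at.png

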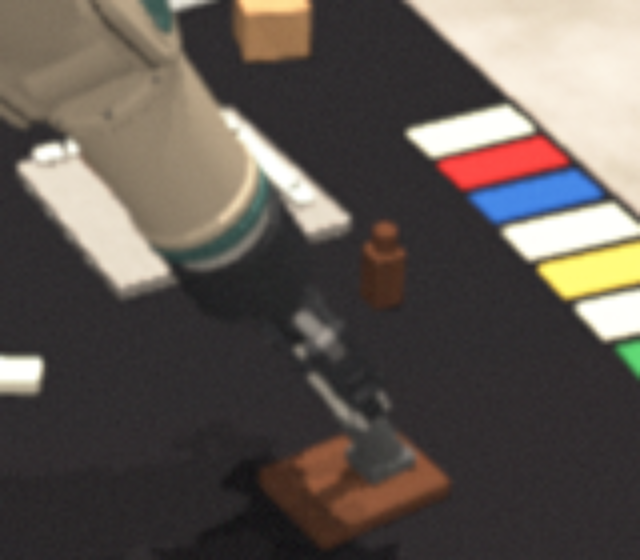

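The fingers straddle the pen above the tube, and the grip reads 14 mm at 58 N, so it is gripped. Next I draw it out.

```bash
python3 - <<'E'
from rob import *
R=RP(1); RV=RP(1,0)
env.line_to(tcp(GRIP+.065*AX,R),velocity=.08); print(np.round(env.read_force(),1),env.read_opening())
up=GRIP+.065*AX+[0,0,.08]
env.line_to(tcp(up,R),velocity=.15); env.wait(.3); print(env.read_time())
C=W(.01,.04,0); 
T=tcp(np.r_[C[:2],.098+.12],RV)
print(np.round(env.ik(T,RV),2))
env.line_to(tcp(up+[.04,0,.0],RV),RV,velocity=.08)
env.move_ptp(T,RV); print(env.read_time(),env.read_opening(),env.read_position(),T)
for n in("side","top"):
    p=env.camera(n); u,v=proj(p,[*C[:2],.13])[0].astype(int)
    for t in("pen_nib","pen"): print(n,t,[(np.round(d["point"],3).tolist(),round(d["p"],2)) for d in env.search_frame(p,t)[:2]])
    if n=="side": print(u,v); cv2.imwrite("pics/hover.png",cv2.resize(p["img"][v-70:v+70,u-80:u+80,::-1],None,fx=4,fy=4))
E
```

```text
[ 0.7 -0.1 -1.4] 0.014397984819471582
41.0167
[ 0.12  0.85 -0.96  1.5   0.73  1.18  0.78]
43.3833 0.01489294804585761 [0.62313246 0.2197864  0.19914773] [0.62226671 0.22206704 0.1993    ]
side pen_nib []
side pen [([0.62, 0.215, 0.173], 0.67)]
322 148
top pen_nib [([0.623, 0.409, 0.066], 0.18)]
top pen []
```

View pics/hover.png

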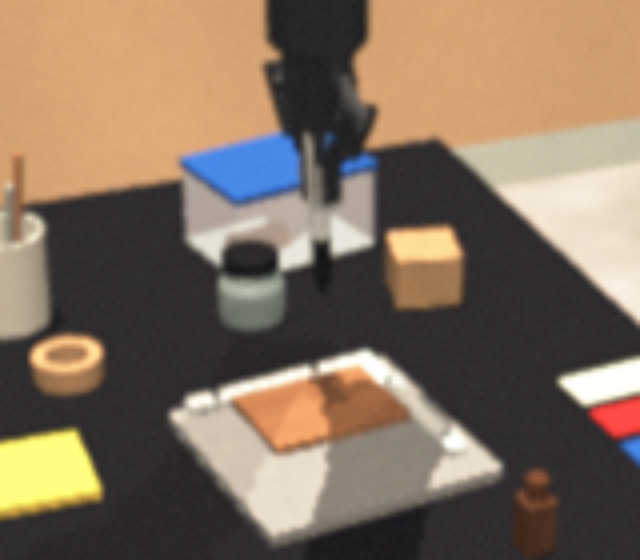

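The pen hangs near upright with its nib at about pixel (322,151). The prediction for the plaque middle at 0.12 m is (322,151.5), so I can descend straight.

```bash
python3 - <<'E'
from rob import *
RV=RP(1,0); C=W(.01,.0395,0); T=tcp(np.r_[C[:2],.098+.053],RV)
env.line_to(T,RV,velocity=.06); env.wait(.6); print(env.read_position(),T,env.read_time(),env.read_grip_force(),np.abs(env.read_dq()).max())
im=np.zeros((400,800,3),np.uint8)
for i,n in enumerate(("side","top")):
    p=env.camera(n); u,v=proj(p,[*C[:2],.053])[0].round().astype(int); print(n,u,v)
    im[:,400*i:400*i+400]=cv2.resize(p["img"][v-50:v+50,u-50:u+50,::-1],None,fx=4,fy=4)
cv2.imwrite("pics/final.png",im)
E
```

```text
[0.62230115 0.22158237 0.13230413] [0.62232259 0.22157017 0.1323    ] 45.55 58.385732816532254 0.0018373403599303516
side 323 170
top 232 168
```

View pics/final.png

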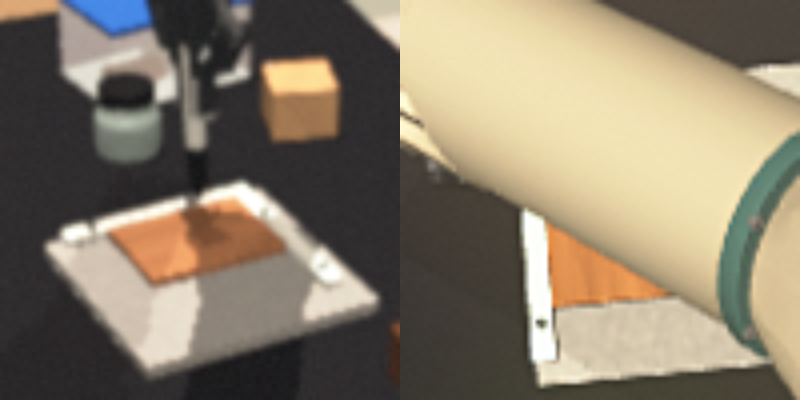

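The nib appears at crop pixel (197,200), as predicted (200,200). It is clear above the plaque's middle, and the plaque is still home.

```bash
python3 -c "
from workcell import env
print(env.hand_in())"
```

```text
the job is handed in; nothing more can be done
None
```

I handed the job in at about 46 s on the robot clock: the plaque fits about 1.5 mm from its corner and square, and the pen is held near upright about 3 cm above its middle; no verdict came back.

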